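# Stir the burnishing beads, then hold the separator's spring gate open at the mark

## Task

Take the stirring rod out of its block and stir the burnishing beads in the hopper, keeping its tip right down among them and sweeping lengthwise between the two glass ends and back at least twice, well to either side of the middle, with the gate left shut; then stand the rod back in its block and let go of it. Next pull the hopper's spring-return gate out by its black grip until its pointer lines up with the red mark, so that all the beads drop into the tray below, and finish while still holding the gate there: it springs shut if let go. Leave the polished church pieces around it where they are.

Things in the scene. Friction and masses are not known exactly. Their poses are not given: they have to be found in the camera images.
- hopper_floor (a point): Centre of the hopper floor, on the shut gate's upper face, 62 mm above the table. x runs lengthwise between the glass end walls (upright, at x = -55 and +55 mm), y is the way the gate is pulled open, z up. The floor is a slot 110 mm (x) by 44 mm (y); its long sides rise at 45 degrees for 28 mm, to 100 mm wide, then upright to the rim, 62 mm above the floor.
- hopper: The bead separator, fixed to the table; origin at the centre of its underside, axes as hopper_floor. Outside the hopper is 138 (x) by 122 mm (y), 124 mm high, on a 160 x 150 mm base. Two guide rails at x = -72 and +72 mm, tops 62 mm above the table, run along y to y = +215 mm.
- tray_floor (a point): Centre of the floor of the aluminium catch tray under the hopper, inside 134 mm (x) by 124 mm (y), same axes as hopper_floor; its rim lies 29 mm above its floor.
- gate (a joint): How far the gate is pulled out along +y of the hopper: 0 m shut, stop at 0.095 m. A spring always pulls it shut: 4 N when shut, plus 80 N per m of travel (about 10 N at the mark). The slot is clear from 0.055 m on.
- gate_grip (a point): The gate's grip, an upright black block, 18 mm thick along y (the pull direction), 44 mm wide along x, 45 mm high; this point lies 25 mm above its foot and 20 mm below its top, on its centre, and moves with the gate. Its axes are those of the hopper. Its foot is on the gate, level with the hopper floor. When shut it is 60 mm clear of the hopper's outer wall.
- gate_pointer (a point): The gate's pointer: the rail-side tip (+x side) of a thin black line on a yellow strip across the gate, 40 mm nearer the hopper than the grip; moves with the gate, axes of the hopper.
- mark_line (a point): The red mark: a thin upright red fin, 4 mm thick and 12 mm high, on a clip on the +x guide rail; this point is on its line, at the height of the rail top, beside the gate's path, axes of the hopper. The pointer is at the mark when both have the same y in the hopper's axes; from shut that is 60 to 80 mm of travel.
- rod_grip (a point): Centre of the stirring rod's orange grip, a square bar 16 x 16 mm and 50 mm high (25 mm above and below this point); x and y axes are normal to its faces, z points up along the rod. The rod weighs about 70 g.
- rod_tip (a point): Foot (lower end) of the rod's steel shaft, which is 12 mm in diameter; it lies 140 mm below rod_grip along the rod.
- rod: The same stirring rod, 165 mm long; origin at its foot.
- block_hole (a point): Centre of the mouth of the hole in the rod's fixed wooden block (80 x 80 mm, 60 mm high; this point is on its top). Round hole 17 mm across with a 4 mm chamfer, 50 mm deep; the rod stands in it upright, foot on its floor, its grip's centre 90 mm above this point.
- bead0_center (a point): Centre of ceramic bead 0 of 8 (red-brown or blue ball, 18 mm across, 12 g), lying in one layer on the hopper's floor at the start.
- bead1_center (a point): Centre of ceramic bead 1 of 8 (red-brown or blue ball, 18 mm across, 12 g), lying in one layer on the hopper's floor at the start.
- bead2_center (a point): Centre of ceramic bead 2 of 8 (red-brown or blue ball, 18 mm across, 12 g), lying in one layer on the hopper's floor at the start.
- bead3_center (a point): Centre of ceramic bead 3 of 8 (red-brown or blue ball, 18 mm across, 12 g), lying in one layer on the hopper's floor at the start.
- bead4_center (a point): Centre of ceramic bead 4 of 8 (red-brown or blue ball, 18 mm across, 12 g), lying in one layer on the hopper's floor at the start.
- bead5_center (a point): Centre of ceramic bead 5 of 8 (red-brown or blue ball, 18 mm across, 12 g), lying in one layer on the hopper's floor at the start.
- bead6_center (a point): Centre of ceramic bead 6 of 8 (red-brown or blue ball, 18 mm across, 12 g), lying in one layer on the hopper's floor at the start.
- bead7_center (a point): Centre of ceramic bead 7 of 8 (red-brown or blue ball, 18 mm across, 12 g), lying in one layer on the hopper's floor at the start.
- plate: Bystander: shallow brass collection plate, 160 mm across, 25 mm high; origin at the centre of its underside.
- stoup: Bystander: bronze stoup (bowl), 110 mm across, 80 mm high; origin at the centre of its underside.
- pyx: Bystander: round pewter pyx with a small knob, 68 mm across, 46 mm high; origin at the centre of its underside.
- finial: Bystander: acorn-shaped brass finial, 54 mm across, 76 mm high; origin at the centre of its underside.
- crucifix_base: Bystander: stepped ebony crucifix base, 110 x 90 mm, 64 mm high; origin at the centre of its underside.
Not all that is in view belongs to the job. What is shaped like the part that bears block_hole but green or purple is not meant. There is more than one size of the rod; the job needs the smaller.

How it is judged:
By the outcome, as a careful person would: the job done as asked, in the order asked, and still so for the second after the job is handed in, while the arm keeps its last pose, push and grip.
It also fails if it takes over 69 s, if anything falls off the work surface, if the arm or the gripper's body presses on something with over 40 N, if the wrist force passes 120 N, or if a joint passes its speed limit or range.

## Robot

A 6-joint arm with a two-finger parallel gripper is mounted at the origin on the work surface. World frame = base frame: x ahead of the robot, y to its left, z up, the work surface at z = 0. Lengths are in m, angles in rad, forces in N, time in s.
With the tool pointing down it reaches from about 0.25 to 0.725 m from the base axis. Payload 9.7 kg.
Tool frame: the origin (TCP) lies at the very end of the fingers, on their centre line; the grasp point (between the pads) lies 19 mm behind it; z points along the fingers, y is the line along which they close (so a half turn about z gives the same grasp; the last joint's range is limited). The gripper opens to 85 mm and grips with 20 to 120 N. Pads are 22 mm wide; open, the fingers measure 114 mm over their backs; the gripper's body (76 mm by 85 mm) begins 54 mm behind the grasp point. The pads swing forward as they close: fully open they stand 13 mm farther back than shut.
Start: joints at [-1.174, 0.087, 0.176, 1.66, 0, 1.571], TCP at [0.213, -0.507, 0.231] pointing down, gripper open.
Joint ranges: [-3.13, 3.13], [-0.85, 1.81], [-1.15, 1.24], [-2.2, 2.28], [-1.44, 1.52], [-3.14, 3.14]. Speed limits (rad/s): [2.22, 2.22, 2.57, 3.14, 3.14, 3.14].

## Interface

Orientations are given as a unit quaternion [x, y, z, w].
In Python, from rig import arm gives the robot as it stands.
- The arm moves only by the shell command python3 -m pendant 'ROWS'. ROWS is JSON, a list of rows, each an object of numbers: "x", "y", "z": the shift along the world's x, y, z as a fraction of full scale; "wx", "wy", "wz": the turn, a rotation vector about the world's x, y, z as a fraction of full scale; "grip": the closure, from 0 (fully open) to 1 (shut). In form: [{"x": .., "y": .., "z": .., "wx": .., "wy": .., "wz": .., "grip": ..}, ...]. A call has 1 to 10 rows; each row shifts and turns the commanded pose from where the row before left it; what a row does not reach is not made up. Full scale, the value 1, is 0.25 m for a shift and pi/2 rad for a turn. A row lasts 1/12 s, in which the tool goes at most 41.7 mm and 7.16 degrees, less where a joint would pass 70% of its speed; a pose out of reach is approached as far as the arm can. A call with a number of a shift or a turn outside -1 to 1 is refused whole. A call with a gripper value outside its range is refused whole. The fingers move at their own pace and stop on an object; the grip force is fixed at half the most. Time passes only in rows, so rows that do not move let the fingers close. It gives the time, the measured TCP pose, the force, the opening and the grip force at its end, in the units of the state.
- arm.observe(): the state, without advancing time (a new reading comes with each control period).
- arm.read_camera(name): name is "scene" or "top" or "wrist"; returns a dict with "pixels" (400x640x3 uint8, red, green, blue), "range_z" (400x640 float32, m along the optical axis (not along the pixel's ray), 0 where there is no reading), "camera_matrix" (3x3 intrinsics, pixels), "rvec" (rotation vector, rad) and "tvec" (3), from world to camera coordinates, as OpenCV has them; the wrist camera has in their place "tool_from_camera" (4x4, takes a point from camera to tool coordinates, whose origin is the TCP and whose axes are the flange's). Camera axes: x right, y down, z forward; pixel columns grow to the right and rows downward; lengths in m; the calibration is good to about 2 mm. A picture is of the moment at which its call begins: read the wrist's pose just before it.
- arm.job_done(): hands the job in; it is judged then, once.
The state is a dict: "t": time; "joint_positions": joint angles; "qd": joint speeds; "joint_torque": joint torques, N m; "eef_pos": TCP position; "orientation": TCP orientation; "force": force on the tool from outside, world axes, zero at the start; "wrist_torque": the same for the moment, N m; "gripper_width": opening from 0.0 (shut) to 1.0 (fully open); "gripper_force": force on a finger pad.
Only numpy, scipy, OpenCV 4.12 (cv2) and the standard library are available. Lean on these libraries where they do the work, as an engineer would, in place of code of your own. Each camera call takes 0.05 s, during which the arm holds its last target. There are 200 camera calls.

## Working session

There is one attempt and no reset: what is moved stays moved. The work goes in short steps, Python scripts to look and compute and a shell command to move; the robot and the scene stay as the last step left them, time stands still between calls to the robot, and variables do not carry over. Pictures are saved under pics/ and viewed, at most 10 in all, crops included, and the job is handed in when it is done.

```bash
mkdir -p pics; ls; cat > h.py <<'E'
import numpy as np,cv2
from rig import arm
def cam(n):
    c=arm.read_camera(n); K=np.array(c["camera_matrix"]); D=c["range_z"]
    if n=="wrist": return c
    R=cv2.Rodrigues(np.array(c["rvec"],float))[0]; t=np.array(c["tvec"],float).ravel()
    v,u=np.mgrid[:400,:640]
    P=np.stack([(u-K[0,2])/K[0,0],(v-K[1,2])/K[1,1],np.ones_like(u)],-1)*D[...,None]
    c["W"]=(P-t)@R; c["W"][D<=0]=np.nan; c["K"]=K;c["R"]=R;c["t"]=t
    return c
def ray(c,u,v,z):
    d=np.array([(u-c["K"][0,2])/c["K"][0,0],(v-c["K"][1,2])/c["K"][1,1],1])@c["R"]; o=-c["R"].T@c["t"]
    return o+d*(z-o[2])/d[2]
def save(n,im,s=1.25): cv2.imwrite("pics/"+n+".png",cv2.resize(im[...,::-1],None,fx=s,fy=s))
E
python3 - <<'E'
from h import *
for n in("top","scene"):
    c=cam(n); save(n,c["pixels"]); np.savez(n+".npz",**{k:c[k] for k in("pixels","W","K","R","t")})
print(arm.observe())
E
```

```text
pics
{'t': 0.1, 'joint_positions': array([-1.17396625e+00,  8.73983757e-02,  1.75215736e-01,  1.65978485e+00,
        1.35558314e-05,  1.57081608e+00]), 'qd': array([-0.00053648, -0.00185113,  0.00201918, -0.00161522, -0.00014583,
       -0.00036105]), 'joint_torque': array([-6.98535969e-04, -5.21560872e+01,  4.65652442e+01,  1.60572695e-02,
       -6.98284310e-06, -1.70426009e-06]), 'eef_pos': array([ 0.21249993, -0.50707513,  0.23065885]), 'orientation': array([ 9.80382009e-01,  1.97105995e-01, -1.08788062e-04, -5.75427462e-04]), 'force': array([-0.06081204,  0.33270438,  1.09076967]), 'wrist_torque': array([ 0.03110993, -0.00606145, -0.03066973]), 'gripper_force': 0.0, 'gripper_width': 1.0003186788446916}
```

View pics/top.png

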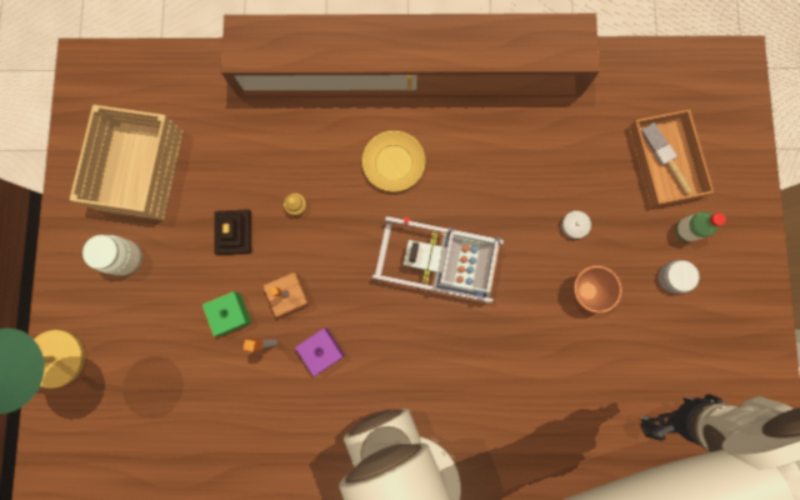

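View pics/scene.png

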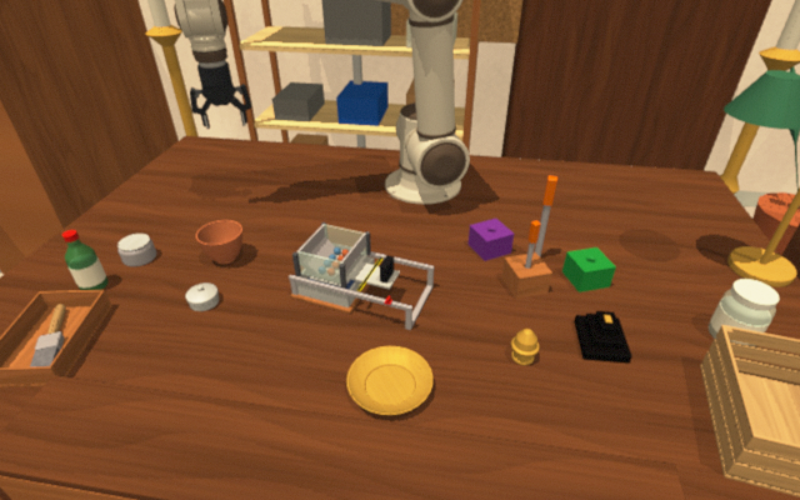

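The top view shows the hopper at about (470,265), with its gate pulling left. The black grip is at (413,250), the red mark at (406,221), and the block with the small rod at (285,295). The longer rod stands at about (262,345). In the scene view the short rod's grip is at (534,232).

```bash
python3 - <<'E'
from h import *
for n in("top","scene"):
    c=dict(np.load(n+".npz")); hsv=cv2.cvtColor(c["pixels"],cv2.COLOR_RGB2HSV); W=c["W"]; H,S,V=[hsv[...,i].astype(int) for i in range(3)]
    x,y,z=W[...,0],W[...,1],W[...,2]
    reg=(x>.2)&(x<.75)&(y>-.25)&(y<.5)
    def rep(name,m):
        k,l,st,ce=cv2.connectedComponentsWithStats((m&reg).astype(np.uint8))
        for i in range(1,k):
            if st[i,4]<8: continue
            p=W[l==i]; print(n,name,st[i,4],"px",ce[i].round(1),"med",np.median(p,0).round(4),"min",p.min(0).round(3),"max",p.max(0).round(3))
    rep("orange",(H<13)&(S>200)&(V>190)&(z>.08))
    rep("blocktop",(abs(z-.06)<.006)&(y>.1)&(H<25))
    rep("red",((H<4)|(H>175))&(S>200)&(V>120))
    rep("yellow",(H>24)&(H<34)&(S>150)&(z>.04)&(y<.15)&(x<.5))
    rep("black",(V<60)&(z>.08))
    rep("white",(S<60)&(V>150)&(z>.03))
    rep("rim",(abs(z-.124)<.006))
    rep("bead",(S>100)&(z>.06)&(z<.095)&(y<-.0)&(y>-.2))
    s=10
    u0,v0=(290,165) if n=="top" else (215,170)
    a=c["pixels"][v0:v0+85,u0:u0+145]; save(n+"_hop",a,5)
E
```

```text
top blocktop 64 px [234.7 161.8] med [0.6765 0.2843 0.0601] min [0.663 0.27  0.054] max [0.701 0.307 0.065]
top blocktop 61 px [184.9 182.8] med [0.6125 0.4341 0.0638] min [0.588 0.429 0.055] max [0.637 0.447 0.066]
top blocktop 17 px [176.5 180. ] med [0.6209 0.4623 0.0638] min [0.612 0.454 0.06 ] max [0.633 0.467 0.065]
top blocktop 20 px [177.9 188.6] med [0.5931 0.4572 0.064 ] min [0.588 0.447 0.055] max [0.606 0.464 0.066]
top blocktop 599 px [228.3 235.3] med [0.4509 0.2961 0.0621] min [0.403 0.247 0.054] max [0.505 0.351 0.066]
top white 41 px [315.1 175.8] med [0.634  0.0388 0.0634] min [0.627 0.02  0.054] max [0.64  0.057 0.071]
top white 2159 px [361.6 208.7] med [ 0.5318 -0.102   0.0676] min [ 0.456 -0.222  0.042] max [0.628 0.089 0.132]
top white 81 px [376.3 236.6] med [ 0.4483 -0.1461  0.0638] min [ 0.437 -0.194  0.036] max [ 0.463 -0.09   0.07 ]
top white 17 px [330.2 369.8] med [ 2.020e-01 -6.000e-04  6.323e-01] min [ 0.2   -0.006  0.628] max [0.204 0.006 0.636]
top rim 345 px [375.4 208.9] med [ 0.5275 -0.1368  0.1247] min [ 0.448 -0.208  0.118] max [ 0.604 -0.063  0
[... 2677 characters left out ...]
 0.059] max [0.644 0.059 0.064]
scene rim 18 px [435.7 174. ] med [0.3461 0.3335 0.1235] min [0.339 0.328 0.119] max [0.35  0.342 0.129]
scene rim 360 px [265.4 196. ] med [ 0.5371 -0.1325  0.122 ] min [ 0.448 -0.209  0.118] max [ 0.607 -0.064  0.126]
scene rim 15 px [425.7 194.2] med [0.4592 0.2991 0.1251] min [0.455 0.292 0.118] max [0.465 0.309 0.13 ]
scene bead 37 px [274.1 203.3] med [ 0.4977 -0.1219  0.0758] min [ 0.47  -0.136  0.061] max [ 0.524 -0.113  0.081]
scene bead 77 px [295.5 219.6] med [ 0.5509 -0.0502  0.0626] min [ 0.485 -0.064  0.06 ] max [ 0.608 -0.032  0.066]
scene bead 8 px [263.9 216.9] med [ 0.589  -0.1259  0.092 ] min [ 0.585 -0.132  0.089] max [ 0.591 -0.12   0.095]
```

View pics/top_hop.png

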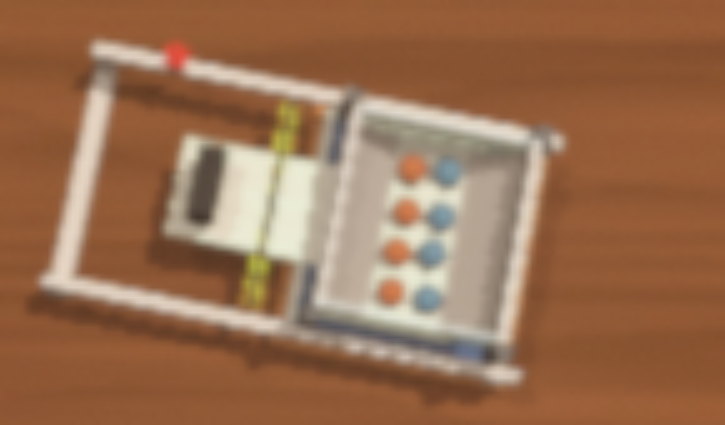

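The crop shows 8 beads at (390–447, 170–298), the grip at (205,185), the yellow strip with its black line near (262,225), and the red mark at (176,55). The hopper's +y axis points left and slightly up.

```bash
python3 - <<'E'
from h import *
for n in("top","scene"):
    c=dict(np.load(n+".npz")); W=c["W"];hsv=cv2.cvtColor(c["pixels"],cv2.COLOR_RGB2HSV); H,S,V=[hsv[...,i].astype(int) for i in range(3)]
    x,y,z=W[...,0],W[...,1],W[...,2]
    def rect(name,m,):
        p=W[m]; r=cv2.minAreaRect((p[:,:2]*1000).astype(np.float32)); print(n,name,len(p),"c",np.round(r[0],1),"size",np.round(r[1],1),"ang",round(r[2],1),"zmed",np.median(p[:,2]).round(4),"zmax",p[:,2].max().round(4),"mean",p.mean(0).round(4))
    rect("rim",(abs(z-.124)<.005)&(x>.4)&(x<.65)&(y<-.04)&(y>-.23))
    rect("block",(abs(z-.06)<.004)&(x>.39)&(x<.52)&(y>.23)&(y<.36))
    near=(np.hypot(x-.455,y-.298)<.05)
    for lo,hi in((.07,.1),(.1,.115),(.125,.17),(.166,.185)):
        m=near&(z>lo)&(z<hi)
        if m.sum()>2: rect("rod%.3f"%lo,m)
    m=near&(z>.12)&(z<.19)
    if m.any():
        vv,uu=np.nonzero(m); print("rodpx",uu.min(),uu.max(),vv.min(),vv.max())
    g=(z>.075)&(z<.115)&(V<90)&(x>.52)&(x<.6)&(y>-.04)&(y<.02)
    if g.sum()>4: rect("grip",g)
    g=(z>.1)&(z<.115)&(x>.52)&(x<.6)&(y>-.04)&(y<.02)
    if g.sum()>4: rect("griptop",g)
    g=((H<5)|(H>174))&(S>170)&(x>.61)&(x<.66)&(y>-.02)&(y<.03)
    if g.sum()>2: rect("mark",g); vv,uu=np.nonzero(g); print(uu.mean(),vv.mean(),ray(c,uu.mean(),vv.mean(),.068))
    g=(H>=23)&(H<38)&(S>110)&(z>.05)&(z<.07)&(x>.45)&(x<.64)&(y>-.09)&(y<0)
    if g.sum()>2: rect("strip",g)
    g=(z>.066)&(z<.09)&(S>90)&(x>.46)&(x<.6)&(y<-.08)&(y>-.18)
    if g.sum()>2: rect("beads",g)
    b=(abs(z-.062)<.006)&(S<90)&(V>100)&(x>.4)&(x<.66)&(y<.1)&(y>-.05)
    rect("railish",b)
c=dict(np.load("scene.npz")); a=c["pixels"][130:250,385:505]; b=dict(np.load("top.npz"))["pixels"][205:290,180:265]
save("rods",np.hstack([cv2.resize(a,(400,400)),cv2.resize(b,(400,400))]),1)
E
```

```text
top rim 329 c [ 525.6 -135.5] size [121.4 137.1] ang 78.2 zmed 0.1246 zmax 0.129 mean [ 0.5251 -0.1372  0.1244]
top block 455 c [454.3 300.3] size [81.4 80.5] ang 23.6 zmed 0.0614 zmax 0.064 mean [0.4532 0.2967 0.0612]
top rod0.070 8 c [453.7 296. ] size [2.8 9.2] ang 81.6 zmed 0.0885 zmax 0.0942 mean [0.4529 0.2957 0.0862]
top rod0.100 5 c [452.2 296.8] size [ 2.8 10.2] ang 59.3 zmed 0.1062 zmax 0.1064 mean [0.452  0.2968 0.1054]
top rod0.125 26 c [453.  295.4] size [ 9.9 20.4] ang 76.9 zmed 0.1505 zmax 0.1696 mean [0.4532 0.2944 0.149 ]
top rod0.166 38 c [453.7 300.1] size [15.6 15.9] ang 28.9 zmed 0.1763 zmax 0.182 mean [0.4532 0.2994 0.1764]
rodpx 215 225 230 237
top grip 39 c [547.9  -7.9] size [ 9.1 36.4] ang 79.6 zmed 0.1081 zmax 0.1136 mean [ 0.5463 -0.0079  0.1078]
top griptop 87 c [551.9  -8.4] size [17.2 44.7] ang 78.8 zmed 0.1081 zmax 0.1136 mean [ 0.5506 -0.0078  0.1081]
top mark 9 c [632.3   9. ] size [5.8 9. ] ang 44.2 zmed 0.074 zmax 0.0783 mean [0.6323 0.0086 0.0739]
324.8888888888889 175.66666666666666 [0.63340698 0.00864681 0.068     ]
top strip 44 c [544.9 -47.6] 
[... 1050 characters left out ...]
ang 78.3 zmed 0.0985 zmax 0.1087 mean [ 0.5615 -0.0077  0.096 ]
scene griptop 77 c [553.7  -8.7] size [18.4 45.5] ang 78.8 zmed 0.1058 zmax 0.1087 mean [ 0.5571 -0.0084  0.1055]
scene mark 24 c [633.9   9.1] size [13.4 13. ] ang 11.4 zmed 0.0681 zmax 0.0736 mean [0.635  0.0091 0.0684]
310.375 240.41666666666666 [0.63458019 0.0089602  0.068     ]
scene strip 70 c [545.5 -49.4] size [ 10.3 125.1] ang 78.8 zmed 0.0628 zmax 0.0663 mean [ 0.5498 -0.0488  0.0627]
scene beads 72 c [ 528.9 -132.4] size [ 34.9 119.1] ang 82.2 zmed 0.0769 zmax 0.0895 mean [ 0.5053 -0.1265  0.0773]
scene railish 444 c [558.3   4.4] size [140.7 161.5] ang 78.8 zmed 0.0611 zmax 0.0676 mean [5.604e-01 3.000e-04 6.080e-02]
```

View pics/rods.png

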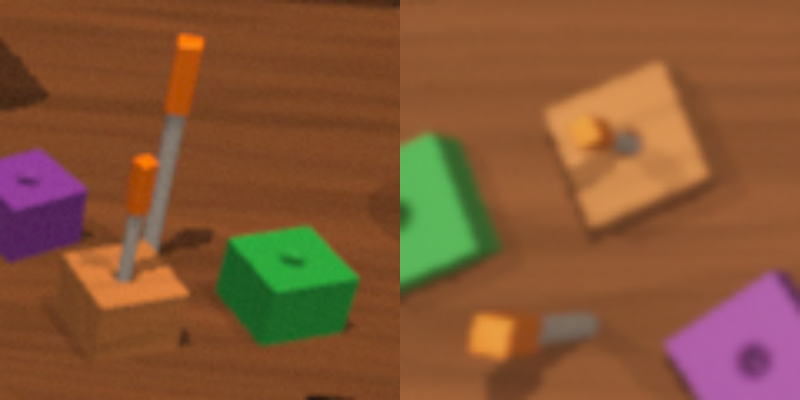

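The rod stands upright at about (0.455, 0.300) with its grip at z = 0.15 and yaw about 25°. The hopper centre is (0.5265, -0.136) with yaw -11.5°. The gate grip measures (0.553, -0.0085), within 0.5 mm of what the given sizes predict. The mark works out to 73 mm of travel. The current tool yaw of 22.7° already nearly suits the rod.

```bash
python3 -m pendant '[{"x":0.0485,"y":0.16,"wz":0.025,"grip":0},{"x":0.0485,"y":0.16,"grip":0},{"x":0.0485,"y":0.16,"grip":0},{"x":0.0485,"y":0.16,"grip":0},{"x":0.0485,"y":0.16,"grip":0},{"x":0.0485,"y":0.16,"grip":0},{"x":0.0485,"y":0.16,"grip":0},{"x":0.0485,"y":0.16,"grip":0},{"x":0.0485,"y":0.16,"grip":0},{"x":0.0485,"y":0.16,"grip":0}]'
python3 -m pendant '[{"x":0.0485,"y":0.16,"grip":0},{"x":0.0485,"y":0.16,"grip":0},{"x":0.0485,"y":0.16,"grip":0},{"x":0.0485,"y":0.16,"grip":0},{"x":0.0485,"y":0.16,"grip":0},{"x":0.0485,"y":0.16,"grip":0},{"x":0.0485,"y":0.16,"grip":0},{"x":0.0485,"y":0.16,"grip":0},{"x":0.0485,"y":0.15,"grip":0},{"grip":0}]'
```

```text
invalid input at $[0]: expected keys x, y, z, wx, wy, wz, grip
invalid input at $[0]: expected keys x, y, z, wx, wy, wz, grip
```

```bash
python3 -m pendant '[{"x":0.0485,"y":0.16,"z":0,"wx":0,"wy":0,"wz":0.025,"grip":0},{"x":0.0485,"y":0.16,"z":0,"wx":0,"wy":0,"wz":0,"grip":0},{"x":0.0485,"y":0.16,"z":0,"wx":0,"wy":0,"wz":0,"grip":0},{"x":0.0485,"y":0.16,"z":0,"wx":0,"wy":0,"wz":0,"grip":0},{"x":0.0485,"y":0.16,"z":0,"wx":0,"wy":0,"wz":0,"grip":0},{"x":0.0485,"y":0.16,"z":0,"wx":0,"wy":0,"wz":0,"grip":0},{"x":0.0485,"y":0.16,"z":0,"wx":0,"wy":0,"wz":0,"grip":0},{"x":0.0485,"y":0.16,"z":0,"wx":0,"wy":0,"wz":0,"grip":0},{"x":0.0485,"y":0.16,"z":0,"wx":0,"wy":0,"wz":0,"grip":0},{"x":0.0485,"y":0.16,"z":0,"wx":0,"wy":0,"wz":0,"grip":0}]'
python3 -m pendant '[{"x":0.0485,"y":0.16,"z":0,"wx":0,"wy":0,"wz":0,"grip":0},{"x":0.0485,"y":0.16,"z":0,"wx":0,"wy":0,"wz":0,"grip":0},{"x":0.0485,"y":0.16,"z":0,"wx":0,"wy":0,"wz":0,"grip":0},{"x":0.0485,"y":0.16,"z":0,"wx":0,"wy":0,"wz":0,"grip":0},{"x":0.0485,"y":0.16,"z":0,"wx":0,"wy":0,"wz":0,"grip":0},{"x":0.0485,"y":0.16,"z":0,"wx":0,"wy":0,"wz":0,"grip":0},{"x":0.0485,"y":0.16,"z":0,"wx":0,"wy":0,"wz":0,"grip":0},{"x":0.0485,"y":0.16,"z":0,"wx":0,"wy":0,"wz":0,"grip":0},{"x":0.0485,"y":0.16,"z":0,"wx":0,"wy":0,"wz":0,"grip":0},{"x":0,"y":0,"z":0,"wx":0,"wy":0,"wz":0,"grip":0}]'
```

```text
t: 0.93
eef_pos: [0.3332, -0.1066, 0.2313]
orientation: [0.976, 0.216, 0.0, 0.0]
force: [0.7, -0.3, 0.1]
gripper_width: 0.999
gripper_force: 0.0
t: 1.77
eef_pos: [0.4532, 0.2355, 0.2288]
orientation: [0.972, 0.233, -0.003, -0.008]
force: [0.3, 0.5, 0.4]
gripper_width: 1.001
gripper_force: 0.0
```

```bash
python3 -m pendant '[{"x":0,"y":0,"z":0,"wx":0,"wy":0,"wz":0,"grip":0},{"x":0,"y":0,"z":0,"wx":0,"wy":0,"wz":0,"grip":0}]'; python3 - <<'E'
from h import *
s=arm.observe(); c=cam("wrist"); save("w1",c["pixels"],1)
from scipy.spatial.transform import Rotation as R
K=np.array(c["camera_matrix"]);T=np.array(c["tool_from_camera"]);D=c["range_z"]
v,u=np.mgrid[:400,:640]
P=np.stack([(u-K[0,2])/K[0,0]*D,(v-K[1,2])/K[1,1]*D,D],-1)
W=(P@T[:3,:3].T+T[:3,3])@R.from_quat(s["orientation"]).as_matrix().T+s["eef_pos"]; W[D<=0]=np.nan
x,y,z=W[...,0],W[...,1],W[...,2]
n=np.hypot(x-.455,y-.3)<.06
for nm,m in(("top",n&(z>.168)&(z<.18)),("grip",n&(z>.128)&(z<.168)),("shaft",n&(z>.068)&(z<.12)),("block",n&(abs(z-.06)<.005)),("tall",(np.hypot(x-.346,y-.334)<.05)&(z>.1))):
    p=W[m]
    if len(p)>5:
        r=cv2.minAreaRect((p[:,:2]*1000).astype(np.float32)); print(nm,len(p),np.round(r[0],1),np.round(r[1],1),round(r[2],1),p[:,2].min(),p[:,2].max(),np.median(p[:,2]))
print(s["eef_pos"],s["orientation"],T.round(3))
E
```

```text
t: 1.93
eef_pos: [0.4512, 0.2312, 0.2309]
orientation: [0.973, 0.231, -0.003, -0.007]
force: [0.2, 0.3, 0.1]
gripper_width: 1.0
gripper_force: 0.0
top 743 [454.7 297.3] [16.4 16.5] 28.3 0.168083078556175 0.1777554984132128 0.17512397118942297
grip 508 [459.7 295.5] [20.6 10.4] 70.7 0.12826295346949332 0.16797739658819935 0.15042707433864752
shaft 187 [457.5 295.8] [11.9  6.3] 61.2 0.0680232695865981 0.11693702157296718 0.09340681468982381
block 6021 [454.3 297.5] [80.3 80.4] 23.7 0.05508344915138366 0.06495045215070536 0.060560158390804975
tall 4459 [340.9 332.6] [22.4 23.2] 80.3 0.1000204745522513 0.22781645449779858 0.19308399488102818
[0.45120673 0.2311887  0.23085009] [ 0.97298726  0.23072566 -0.00253402 -0.00741899] [[ 0.    -0.949 -0.314  0.08 ]
 [ 1.     0.     0.     0.001]
 [-0.    -0.314  0.949 -0.143]
 [ 0.     0.     0.     1.   ]]
```

View pics/w1.png

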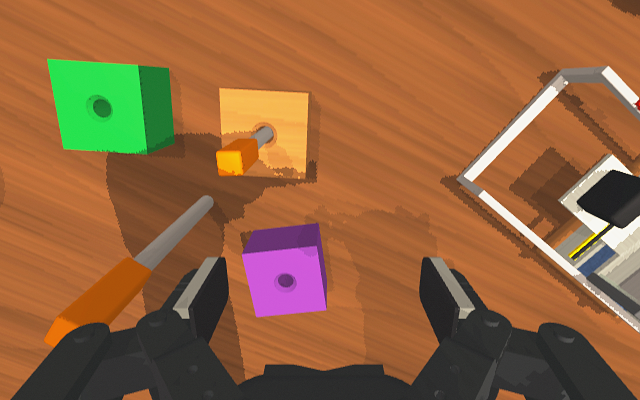

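The wrist view shows the small rod's grip top at (230,162) in the natural-wood block, between the open fingers' line. The tall rod is well off to the left. The measured grip is at (0.455, 0.298), z top 0.175, which agrees with the first fit.

```bash
python3 -m pendant '[{"x":0.014,"y":0.09,"z":0,"wx":-0.0085,"wy":-0.005,"wz":-0.01,"grip":0},{"x":0,"y":0.09,"z":0,"wx":0,"wy":0,"wz":0,"grip":0},{"x":0,"y":0.09,"z":0,"wx":0,"wy":0,"wz":0,"grip":0},{"x":0,"y":0,"z":0,"wx":0,"wy":0,"wz":0,"grip":0},{"x":0,"y":0,"z":0,"wx":0,"wy":0,"wz":0,"grip":0}]'
```

```text
t: 2.4
eef_pos: [0.4713, 0.2667, 0.2316]
orientation: [0.969, 0.248, -0.003, -0.013]
force: [-0.2, 0.0, 0.2]
gripper_width: 0.998
gripper_force: 0.0
```

```bash
python3 -c "
from rig import arm
s=arm.observe();print(s['joint_positions'].round(3),s['qd'].round(3),s['eef_pos'],s['orientation'])"
```

```text
[0.501 0.066 0.154 1.658 0.027 3.141] [-0.004 -0.013 -0.009  0.005 -0.003  0.003] [0.47130997 0.26673355 0.23161184] [ 0.96857894  0.24835022 -0.00286979 -0.01299139]
```

Joint 6 is at its limit, since yaw = j1 - j6 + π. I'll grip with the other pair of faces instead, at yaw about 115°.

```bash
python3 -m pendant '[{"x":0,"y":0,"z":0,"wx":0,"wy":0,"wz":0.079,"grip":0},{"x":0,"y":0,"z":0,"wx":0,"wy":0,"wz":0.079,"grip":0},{"x":0,"y":0,"z":0,"wx":0,"wy":0,"wz":0.079,"grip":0},{"x":0,"y":0,"z":0,"wx":0,"wy":0,"wz":0.079,"grip":0},{"x":0,"y":0,"z":0,"wx":0,"wy":0,"wz":0.079,"grip":0},{"x":0,"y":0,"z":0,"wx":0,"wy":0,"wz":0.079,"grip":0},{"x":0,"y":0,"z":0,"wx":0,"wy":0,"wz":0.079,"grip":0},{"x":0,"y":0,"z":0,"wx":0,"wy":0,"wz":0.079,"grip":0},{"x":0,"y":0,"z":0,"wx":0,"wy":0,"wz":0.079,"grip":0},{"x":0,"y":0,"z":0,"wx":0,"wy":0,"wz":0.079,"grip":0}]'
python3 -m pendant '[{"x":-0.022,"y":0.042,"z":0,"wx":-0.015,"wy":-0.0075,"wz":0.079,"grip":0},{"x":-0.022,"y":0.042,"z":0,"wx":0,"wy":0,"wz":0.079,"grip":0},{"x":-0.022,"y":0.043,"z":0,"wx":0,"wy":0,"wz":0.011,"grip":0},{"x":0,"y":0,"z":0,"wx":0,"wy":0,"wz":0,"grip":0},{"x":0,"y":0,"z":0,"wx":0,"wy":0,"wz":0,"grip":0},{"x":0,"y":0,"z":0,"wx":0,"wy":0,"wz":0,"grip":0}]'
python3 - <<'E'
from rig import arm
from scipy.spatial.transform import Rotation as R
s=arm.observe(); print(s["eef_pos"].round(4),R.from_quat(s["orientation"]).as_matrix().round(4),s["joint_positions"].round(3))
E
```

```text
t: 3.23
eef_pos: [0.4712, 0.2662, 0.2319]
orientation: [0.642, 0.767, -0.01, -0.009]
force: [0.3, -0.6, -0.5]
gripper_width: 1.003
gripper_force: 0.0
t: 3.73
eef_pos: [0.455, 0.2988, 0.2315]
orientation: [0.538, 0.843, -0.015, 0.005]
force: [0.1, 0.5, -0.3]
gripper_width: 1.004
gripper_force: 0.0
[0.455  0.2988 0.2315] [[-0.4201  0.9074 -0.0085]
 [ 0.9071  0.4197 -0.031 ]
 [-0.0246 -0.0207 -0.9995]] [ 0.592  0.099  0.189  1.685 -0.021  1.73 ]
```

```bash
python3 -m pendant '[{"x":0,"y":-0.001,"z":0,"wx":0.0197,"wy":-0.0054,"wz":0,"grip":0},{"x":0,"y":0,"z":-0.1,"wx":0,"wy":0,"wz":0,"grip":0},{"x":0,"y":0,"z":-0.1,"wx":0,"wy":0,"wz":0,"grip":0},{"x":0,"y":0,"z":-0.1,"wx":0,"wy":0,"wz":0,"grip":0},{"x":0,"y":0,"z":-0.1,"wx":0,"wy":0,"wz":0,"grip":0},{"x":0,"y":0,"z":0,"wx":0,"wy":0,"wz":0,"grip":0},{"x":0,"y":0,"z":0,"wx":0,"wy":0,"wz":0,"grip":0}]'
cat > st.py <<'E'
from rig import arm
from scipy.spatial.transform import Rotation as R
import numpy as np
s=arm.observe(); M=R.from_quat(s["orientation"]).as_matrix(); z=M[:,2]
print("t",s["t"],"p",s["eef_pos"].round(4),"tilt",z.round(4),"yaw",np.degrees(np.arctan2(M[1,0],M[0,0])).round(2),"fix",(np.cross(z,[0,0,-1])/1.5708).round(4),"F",s["force"].round(1),"w",round(s["gripper_width"],3),s["gripper_force"],"j",s["joint_positions"].round(2))
E
python3 st.py
```

```text
t: 4.32
eef_pos: [0.4546, 0.2982, 0.1308]
orientation: [0.538, 0.843, -0.001, -0.0]
force: [0.1, 0.3, -0.0]
gripper_width: 1.002
gripper_force: 0.0
t 4.3167 p [0.4546 0.2982 0.1308] tilt [-0.0021 -0.0014 -1.    ] yaw 114.89 fix [ 0.0009 -0.0013  0.    ] F [ 0.1  0.3 -0. ] w 1.002 0.0 j [ 0.58  0.06 -0.05  1.47 -0.    1.72]
```

Everything is in place, so I'll close the fingers.

```bash
python3 -m pendant '[{"x":0,"y":0,"z":0,"wx":0,"wy":0,"wz":0,"grip":1},{"x":0,"y":0,"z":0,"wx":0,"wy":0,"wz":0,"grip":1},{"x":0,"y":0,"z":0,"wx":0,"wy":0,"wz":0,"grip":1},{"x":0,"y":0,"z":0,"wx":0,"wy":0,"wz":0,"grip":1},{"x":0,"y":0,"z":0,"wx":0,"wy":0,"wz":0,"grip":1},{"x":0,"y":0,"z":0,"wx":0,"wy":0,"wz":0,"grip":1},{"x":0,"y":0,"z":0,"wx":0,"wy":0,"wz":0,"grip":1},{"x":0,"y":0,"z":0,"wx":0,"wy":0,"wz":0,"grip":1},{"x":0,"y":0,"z":0,"wx":0,"wy":0,"wz":0,"grip":1},{"x":0,"y":0,"z":0,"wx":0,"wy":0,"wz":0,"grip":1}]'; python3 st.py
```

```text
t: 5.15
eef_pos: [0.4552, 0.2992, 0.1318]
orientation: [0.537, 0.843, 0.0, 0.0]
force: [-0.6, 0.1, 6.0]
gripper_width: 0.178
gripper_force: 58.6
t 5.15 p [0.4552 0.2992 0.1318] tilt [ 4.e-04  3.e-04 -1.e+00] yaw 115.01 fix [-0.0002  0.0003  0.    ] F [-0.6  0.1  6. ] w 0.178 58.63326966762543 j [ 0.58  0.06 -0.05  1.47  0.    1.72]
```

```bash
python3 -m pendant '[{"x":0,"y":0,"z":0.05,"wx":0,"wy":0,"wz":0,"grip":1},{"x":0,"y":0,"z":0.1,"wx":0,"wy":0,"wz":0,"grip":1},{"x":0,"y":0,"z":0.1,"wx":0,"wy":0,"wz":0,"grip":1},{"x":0,"y":0,"z":0.1,"wx":0,"wy":0,"wz":0,"grip":1},{"x":0,"y":0,"z":0.1,"wx":0,"wy":0,"wz":0,"grip":1},{"x":0,"y":0,"z":0.1,"wx":0,"wy":0,"wz":0,"grip":1},{"x":0,"y":0,"z":0.03,"wx":0,"wy":0,"wz":0,"grip":1},{"x":0,"y":0,"z":0,"wx":0,"wy":0,"wz":0,"grip":1}]'; python3 st.py
python3 -m pendant '[{"x":0.012,"y":-0.07,"z":0,"wx":0,"wy":0,"wz":0,"grip":1},{"x":0.0238,"y":-0.145,"z":0,"wx":0,"wy":0,"wz":0,"grip":1},{"x":0.0238,"y":-0.145,"z":0,"wx":0,"wy":0,"wz":0,"grip":1},{"x":0.0238,"y":-0.145,"z":0,"wx":0,"wy":0,"wz":0,"grip":1},{"x":0.0238,"y":-0.145,"z":0,"wx":0,"wy":0,"wz":0,"grip":1},{"x":0.0238,"y":-0.145,"z":0,"wx":0,"wy":0,"wz":0,"grip":1},{"x":0.0238,"y":-0.145,"z":0,"wx":0,"wy":0,"wz":0,"grip":1},{"x":0.0238,"y":-0.145,"z":0,"wx":0,"wy":0,"wz":0,"grip":1},{"x":0.0238,"y":-0.145,"z":0,"wx":0,"wy":0,"wz":0,"grip":1}]'
python3 st.py
```

```text
t: 5.82
eef_pos: [0.4556, 0.2995, 0.2787]
orientation: [0.537, 0.843, 0.002, 0.001]
force: [0.5, 0.1, -1.6]
gripper_width: 0.177
gripper_force: 58.6
t 5.8167 p [0.4556 0.2995 0.2787] tilt [ 0.0028  0.0019 -1.    ] yaw 115.01 fix [-0.0012  0.0018  0.    ] F [ 0.5  0.1 -1.6] w 0.177 58.64254117012024 j [0.58 0.1  0.28 1.75 0.   1.72]
t: 6.57
eef_pos: [0.5052, -0.0102, 0.2747]
orientation: [0.537, 0.843, -0.001, -0.001]
force: [0.2, 0.0, -0.9]
gripper_width: 0.179
gripper_force: 58.6
t 6.5667 p [ 0.5052 -0.0102  0.2747] tilt [-0.0022 -0.     -1.    ] yaw 115.01 fix [ 0.     -0.0014  0.    ] F [ 0.2  0.  -0.9] w 0.179 58.6039012670517 j [-0.02  0.    0.17  1.74 -0.    1.11]
```

```bash
python3 -m pendant '[{"x":0.0195,"y":-0.1244,"z":0,"wx":0,"wy":0,"wz":0,"grip":1},{"x":0.0195,"y":-0.1244,"z":0,"wx":0,"wy":0,"wz":0,"grip":1},{"x":0.0195,"y":-0.1244,"z":0,"wx":0,"wy":0,"wz":0,"grip":1},{"x":0.0195,"y":-0.1244,"z":0,"wx":0,"wy":0,"wz":0,"grip":1},{"x":0,"y":0,"z":0,"wx":0,"wy":0,"wz":0,"grip":1},{"x":0,"y":0,"z":0,"wx":0,"wy":0,"wz":0,"grip":1},{"x":0,"y":0,"z":0,"wx":0,"wy":0,"wz":0,"grip":1}]'; python3 st.py
python3 - <<'E'
from h import *
from scipy.spatial.transform import Rotation as R
s=arm.observe(); c=cam("wrist"); save("w2",c["pixels"],1)
K=np.array(c["camera_matrix"]);T=np.array(c["tool_from_camera"]);D=c["range_z"]
v,u=np.mgrid[:400,:640]
P=np.stack([(u-K[0,2])/K[0,0]*D,(v-K[1,2])/K[1,1]*D,D],-1)
W=(P@T[:3,:3].T+T[:3,3])@R.from_quat(s["orientation"]).as_matrix().T+s["eef_pos"]; W[D<=0]=np.nan
x,y,z=W[...,0],W[...,1],W[...,2]
for nm,m in(("rim",(abs(z-.124)<.004)&(x>.42)&(x<.64)&(y<-.03)&(y>-.24)),("rod",(np.hypot(x-s["eef_pos"][0],y-s["eef_pos"][1])<.03)&(z>.14)&(z<.2))):
    p=W[m]
    if len(p)>5:
        r=cv2.minAreaRect((p[:,:2]*1000).astype(np.float32)); print(nm,len(p),np.round(r[0],1),np.round(r[1],1),round(r[2],1),p[:,2].min(),p[:,2].max(),np.median(p[:,2]))
E
```

```text
t: 7.15
eef_pos: [0.5248, -0.1327, 0.275]
orientation: [0.538, 0.843, -0.0, -0.001]
force: [-0.3, 0.1, -0.1]
gripper_width: 0.176
gripper_force: 58.6
t 7.15 p [ 0.5248 -0.1327  0.275 ] tilt [-2.1e-03  6.0e-04 -1.0e+00] yaw 114.97 fix [-0.0004 -0.0014 -0.    ] F [-0.3  0.1 -0.1] w 0.176 58.58764886856079 j [-0.25  0.09  0.26  1.75  0.    0.89]
rim 2952 [ 526.4 -138.8] [121.6 138.3] 78.3 0.12000272928634045 0.1271543952055894 0.12425335802800505
rod 270 [ 523.3 -131.4] [11.9  6.2] 26.3 0.1558569816578566 0.19986783079604975 0.18102314714406373
```

View pics/w2.png

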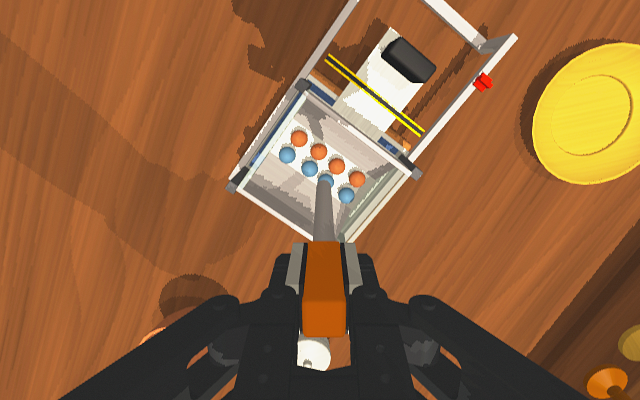

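The wrist view shows the rod held straight, its tip above the hopper, and the two rows of four beads at (299–357, 138–195). Joint positions and hopper rim agree with the earlier fit, so I'll lower the rod.

```bash
python3 -m pendant '[{"x":0,"y":-0.012,"z":-0.06,"wx":0,"wy":0,"wz":0,"grip":1},{"x":0,"y":0,"z":-0.06,"wx":0,"wy":0,"wz":0,"grip":1},{"x":0,"y":0,"z":-0.06,"wx":0,"wy":0,"wz":0,"grip":1},{"x":0,"y":0,"z":-0.05,"wx":0,"wy":0,"wz":0,"grip":1},{"x":0,"y":0,"z":-0.03,"wx":0,"wy":0,"wz":0,"grip":1},{"x":0,"y":0,"z":-0.03,"wx":0,"wy":0,"wz":0,"grip":1},{"x":0,"y":0,"z":-0.03,"wx":0,"wy":0,"wz":0,"grip":1},{"x":0,"y":0,"z":-0.02,"wx":0,"wy":0,"wz":0,"grip":1},{"x":0,"y":0,"z":0,"wx":0,"wy":0,"wz":0,"grip":1},{"x":0,"y":0,"z":0,"wx":0,"wy":0,"wz":0,"grip":1}]'; python3 st.py
```

```text
t: 8.03
eef_pos: [0.5252, -0.1358, 0.1914]
orientation: [0.537, 0.843, -0.0, -0.0]
force: [0.2, 0.1, -0.8]
gripper_width: 0.179
gripper_force: 58.6
t 8.0333 p [ 0.5252 -0.1358  0.1914] tilt [-2.e-04 -1.e-04 -1.e+00] yaw 115.01 fix [ 0.0001 -0.0001  0.    ] F [ 0.2  0.1 -0.8] w 0.179 58.62938582897186 j [-0.25  0.06  0.07  1.58 -0.    0.88]
```

```bash
python3 -m pendant '[{"x":0,"y":0,"z":-0.015,"wx":0,"wy":0,"wz":0,"grip":1},{"x":0.0255,"y":-0.0052,"z":0,"wx":0,"wy":0,"wz":0,"grip":1},{"x":0.0255,"y":-0.0052,"z":0,"wx":0,"wy":0,"wz":0,"grip":1},{"x":0.0255,"y":-0.0052,"z":0,"wx":0,"wy":0,"wz":0,"grip":1},{"x":0.0255,"y":-0.0052,"z":0,"wx":0,"wy":0,"wz":0,"grip":1},{"x":0.0255,"y":-0.0052,"z":0,"wx":0,"wy":0,"wz":0,"grip":1},{"x":0,"y":0,"z":0,"wx":0,"wy":0,"wz":0,"grip":1}]'; python3 st.py
```

```text
t: 8.62
eef_pos: [0.5582, -0.1426, 0.1871]
orientation: [0.537, 0.843, -0.0, -0.0]
force: [-0.0, 0.1, -1.1]
gripper_width: 0.181
gripper_force: 58.6
t 8.6167 p [ 0.5582 -0.1426  0.1871] tilt [-4.e-04 -1.e-04 -1.e+00] yaw 115.01 fix [ 0.     -0.0003  0.    ] F [-0.   0.1 -1.1] w 0.181 58.594180941581726 j [-0.25  0.14  0.15  1.58 -0.    0.88]
```

```bash
python3 -m pendant '[{"x":-0.0255,"y":0.0052,"z":0,"wx":0,"wy":0,"wz":0,"grip":1},{"x":-0.0255,"y":0.0052,"z":0,"wx":0,"wy":0,"wz":0,"grip":1},{"x":-0.0255,"y":0.0052,"z":0,"wx":0,"wy":0,"wz":0,"grip":1},{"x":-0.0255,"y":0.0052,"z":0,"wx":0,"wy":0,"wz":0,"grip":1},{"x":-0.0255,"y":0.0052,"z":0,"wx":0,"wy":0,"wz":0,"grip":1},{"x":-0.0255,"y":0.0052,"z":0,"wx":0,"wy":0,"wz":0,"grip":1},{"x":-0.0255,"y":0.0052,"z":0,"wx":0,"wy":0,"wz":0,"grip":1},{"x":-0.0255,"y":0.0052,"z":0,"wx":0,"wy":0,"wz":0,"grip":1},{"x":-0.0255,"y":0.0052,"z":0,"wx":0,"wy":0,"wz":0,"grip":1},{"x":-0.0255,"y":0.0052,"z":0,"wx":0,"wy":0,"wz":0,"grip":1}]'; python3 st.py
```

```text
t: 9.45
eef_pos: [0.4926, -0.1292, 0.1876]
orientation: [0.537, 0.843, -0.0, 0.0]
force: [-0.6, -0.2, -0.9]
gripper_width: 0.175
gripper_force: 58.6
t 9.45 p [ 0.4926 -0.1292  0.1876] tilt [-1.e-04 -2.e-04 -1.e+00] yaw 115.01 fix [ 0.0001 -0.0001  0.    ] F [-0.6 -0.2 -0.9] w 0.175 58.62634778022766 j [-0.26 -0.02 -0.02  1.57 -0.    0.88]
```

```bash
python3 -m pendant '[{"x":0.0255,"y":-0.0052,"z":0,"wx":0,"wy":0,"wz":0,"grip":1},{"x":0.0255,"y":-0.0052,"z":0,"wx":0,"wy":0,"wz":0,"grip":1},{"x":0.0255,"y":-0.0052,"z":0,"wx":0,"wy":0,"wz":0,"grip":1},{"x":0.0255,"y":-0.0052,"z":0,"wx":0,"wy":0,"wz":0,"grip":1},{"x":0.0255,"y":-0.0052,"z":0,"wx":0,"wy":0,"wz":0,"grip":1},{"x":0.0255,"y":-0.0052,"z":0,"wx":0,"wy":0,"wz":0,"grip":1},{"x":0.0255,"y":-0.0052,"z":0,"wx":0,"wy":0,"wz":0,"grip":1},{"x":0.0255,"y":-0.0052,"z":0,"wx":0,"wy":0,"wz":0,"grip":1},{"x":0.0255,"y":-0.0052,"z":0,"wx":0,"wy":0,"wz":0,"grip":1},{"x":0.0255,"y":-0.0052,"z":0,"wx":0,"wy":0,"wz":0,"grip":1}]'; python3 st.py
```

```text
t: 10.28
eef_pos: [0.5577, -0.1425, 0.1875]
orientation: [0.537, 0.843, -0.0, -0.0]
force: [0.1, -0.2, -1.5]
gripper_width: 0.175
gripper_force: 58.6
t 10.2833 p [ 0.5577 -0.1425  0.1875] tilt [-3.e-04 -1.e-04 -1.e+00] yaw 115.01 fix [ 0.0001 -0.0002  0.    ] F [ 0.1 -0.2 -1.5] w 0.175 58.62274646759033 j [-0.25  0.14  0.15  1.58 -0.    0.88]
```

```bash
python3 -m pendant '[{"x":-0.0255,"y":0.0052,"z":0,"wx":0,"wy":0,"wz":0,"grip":1},{"x":-0.0255,"y":0.0052,"z":0,"wx":0,"wy":0,"wz":0,"grip":1},{"x":-0.0255,"y":0.0052,"z":0,"wx":0,"wy":0,"wz":0,"grip":1},{"x":-0.0255,"y":0.0052,"z":0,"wx":0,"wy":0,"wz":0,"grip":1},{"x":-0.0255,"y":0.0052,"z":0,"wx":0,"wy":0,"wz":0,"grip":1},{"x":-0.0255,"y":0.0052,"z":0,"wx":0,"wy":0,"wz":0,"grip":1},{"x":-0.0255,"y":0.0052,"z":0,"wx":0,"wy":0,"wz":0,"grip":1},{"x":-0.0255,"y":0.0052,"z":0,"wx":0,"wy":0,"wz":0,"grip":1},{"x":-0.0255,"y":0.0052,"z":0,"wx":0,"wy":0,"wz":0,"grip":1},{"x":-0.0255,"y":0.0052,"z":0,"wx":0,"wy":0,"wz":0,"grip":1}]'; python3 st.py
```

```text
t: 11.12
eef_pos: [0.4926, -0.1292, 0.1876]
orientation: [0.537, 0.843, -0.0, -0.0]
force: [0.9, -0.0, -1.5]
gripper_width: 0.179
gripper_force: 58.7
t 11.1167 p [ 0.4926 -0.1292  0.1876] tilt [-1.e-04 -1.e-04 -1.e+00] yaw 115.0 fix [ 0.0001 -0.0001  0.    ] F [ 0.9 -0.  -1.5] w 0.179 58.744667172431946 j [-0.26 -0.02 -0.02  1.57 -0.    0.88]
```

```bash
python3 -m pendant '[{"x":0.0255,"y":-0.0052,"z":0,"wx":0,"wy":0,"wz":0,"grip":1},{"x":0.0255,"y":-0.0052,"z":0,"wx":0,"wy":0,"wz":0,"grip":1},{"x":0.0255,"y":-0.0052,"z":0,"wx":0,"wy":0,"wz":0,"grip":1},{"x":0.0255,"y":-0.0052,"z":0,"wx":0,"wy":0,"wz":0,"grip":1},{"x":0.0255,"y":-0.0052,"z":0,"wx":0,"wy":0,"wz":0,"grip":1},{"x":0.0255,"y":-0.0052,"z":0,"wx":0,"wy":0,"wz":0,"grip":1},{"x":0.0255,"y":-0.0052,"z":0,"wx":0,"wy":0,"wz":0,"grip":1},{"x":0.0255,"y":-0.0052,"z":0,"wx":0,"wy":0,"wz":0,"grip":1},{"x":0.0255,"y":-0.0052,"z":0,"wx":0,"wy":0,"wz":0,"grip":1},{"x":0.0255,"y":-0.0052,"z":0,"wx":0,"wy":0,"wz":0,"grip":1}]'; python3 st.py
```

```text
t: 11.95
eef_pos: [0.5577, -0.1425, 0.1875]
orientation: [0.537, 0.843, -0.0, -0.0]
force: [-0.7, 0.6, -0.7]
gripper_width: 0.182
gripper_force: 58.7
t 11.95 p [ 0.5577 -0.1425  0.1875] tilt [-3.e-04 -1.e-04 -1.e+00] yaw 115.01 fix [ 0.0001 -0.0002  0.    ] F [-0.7  0.6 -0.7] w 0.182 58.70415151119232 j [-0.25  0.14  0.15  1.58 -0.    0.88]
```

```bash
python3 -m pendant '[{"x":-0.0255,"y":0.0052,"z":0,"wx":0,"wy":0,"wz":0,"grip":1},{"x":-0.0255,"y":0.0052,"z":0,"wx":0,"wy":0,"wz":0,"grip":1},{"x":-0.0255,"y":0.0052,"z":0,"wx":0,"wy":0,"wz":0,"grip":1},{"x":-0.0255,"y":0.0052,"z":0,"wx":0,"wy":0,"wz":0,"grip":1},{"x":-0.0255,"y":0.0052,"z":0,"wx":0,"wy":0,"wz":0,"grip":1},{"x":-0.0255,"y":0.0052,"z":0,"wx":0,"wy":0,"wz":0,"grip":1},{"x":-0.0255,"y":0.0052,"z":0,"wx":0,"wy":0,"wz":0,"grip":1},{"x":-0.0255,"y":0.0052,"z":0,"wx":0,"wy":0,"wz":0,"grip":1},{"x":-0.0255,"y":0.0052,"z":0,"wx":0,"wy":0,"wz":0,"grip":1},{"x":-0.0255,"y":0.0052,"z":0,"wx":0,"wy":0,"wz":0,"grip":1}]'; python3 st.py
```

```text
t: 12.78
eef_pos: [0.4926, -0.1292, 0.1876]
orientation: [0.537, 0.843, -0.0, -0.0]
force: [-0.3, 0.2, -1.4]
gripper_width: 0.182
gripper_force: 58.8
t 12.7833 p [ 0.4926 -0.1292  0.1876] tilt [-1.e-04 -2.e-04 -1.e+00] yaw 115.0 fix [ 0.0001 -0.0001  0.    ] F [-0.3  0.2 -1.4] w 0.182 58.82355988025665 j [-0.26 -0.02 -0.02  1.57 -0.    0.88]
```

```bash
python3 -m pendant '[{"x":0.03,"y":-0.006,"z":0,"wx":0,"wy":0,"wz":0,"grip":1},{"x":0.03,"y":-0.006,"z":0.02,"wx":0,"wy":0,"wz":0,"grip":1},{"x":0.03,"y":-0.006,"z":0.05,"wx":0,"wy":0,"wz":0,"grip":1},{"x":0.03,"y":-0.006,"z":0.07,"wx":0,"wy":0,"wz":0,"grip":1},{"x":0,"y":0,"z":0.08,"wx":0,"wy":0,"wz":0,"grip":1},{"x":0,"y":0,"z":0.08,"wx":0,"wy":0,"wz":0,"grip":1},{"x":0,"y":0,"z":0.06,"wx":0,"wy":0,"wz":0,"grip":1},{"x":0,"y":0,"z":0,"wx":0,"wy":0,"wz":0,"grip":1},{"x":0,"y":0,"z":0,"wx":0,"wy":0,"wz":0,"grip":1}]'; python3 st.py
```

```text
t: 13.53
eef_pos: [0.524, -0.1355, 0.2775]
orientation: [0.537, 0.843, 0.0, 0.0]
force: [-0.1, 0.3, -1.5]
gripper_width: 0.178
gripper_force: 58.9
t 13.5333 p [ 0.524  -0.1355  0.2775] tilt [ 9.e-04 -4.e-04 -1.e+00] yaw 115.0 fix [0.0003 0.0005 0.    ] F [-0.1  0.3 -1.5] w 0.178 58.87304663658142 j [-0.25  0.09  0.27  1.75 -0.    0.88]
```

```bash
python3 -m pendant '[{"x":-0.0212,"y":0.1338,"z":0,"wx":0,"wy":0,"wz":0,"grip":1},{"x":-0.0212,"y":0.1338,"z":0,"wx":0,"wy":0,"wz":0,"grip":1},{"x":-0.0212,"y":0.1338,"z":0,"wx":0,"wy":0,"wz":0,"grip":1},{"x":-0.0212,"y":0.1338,"z":0,"wx":0,"wy":0,"wz":0,"grip":1},{"x":-0.0212,"y":0.1338,"z":0,"wx":0,"wy":0,"wz":0,"grip":1},{"x":-0.0212,"y":0.1338,"z":0,"wx":0,"wy":0,"wz":0,"grip":1},{"x":-0.0212,"y":0.1338,"z":0,"wx":0,"wy":0,"wz":0,"grip":1},{"x":-0.0212,"y":0.1338,"z":0,"wx":0,"wy":0,"wz":0,"grip":1},{"x":-0.0212,"y":0.1338,"z":0,"wx":0,"wy":0,"wz":0,"grip":1},{"x":-0.0212,"y":0.1338,"z":0,"wx":0,"wy":0,"wz":0,"grip":1}]'
python3 -m pendant '[{"x":-0.0212,"y":0.1338,"z":0,"wx":0,"wy":0,"wz":0,"grip":1},{"x":-0.0212,"y":0.1338,"z":0,"wx":0,"wy":0,"wz":0,"grip":1},{"x":-0.0212,"y":0.1338,"z":0,"wx":0,"wy":0,"wz":0,"grip":1},{"x":0,"y":0,"z":0,"wx":0,"wy":0,"wz":0,"grip":1},{"x":0,"y":0,"z":0,"wx":0,"wy":0,"wz":0,"grip":1},{"x":0,"y":0,"z":0,"wx":0,"wy":0,"wz":0,"grip":1},{"x":0,"y":0,"z":0,"wx":0,"wy":0,"wz":0,"grip":1}]'; python3 st.py
```

```text
t: 14.37
eef_pos: [0.4696, 0.2007, 0.2759]
orientation: [0.537, 0.843, -0.001, -0.0]
force: [1.5, -0.7, -0.4]
gripper_width: 0.183
gripper_force: 58.8
t: 14.95
eef_pos: [0.4545, 0.2987, 0.277]
orientation: [0.538, 0.843, -0.0, -0.0]
force: [-0.3, -0.3, 0.3]
gripper_width: 0.175
gripper_force: 58.8
t 14.95 p [0.4545 0.2987 0.277 ] tilt [-8.e-04 -7.e-04 -1.e+00] yaw 114.95 fix [ 0.0004 -0.0005  0.    ] F [-0.3 -0.3  0.3] w 0.175 58.7865275144577 j [ 0.58  0.1   0.28  1.75 -0.    1.72]
```

```bash
python3 -m pendant '[{"x":0.003,"y":0.002,"z":-0.08,"wx":0,"wy":0,"wz":0,"grip":1},{"x":0,"y":0,"z":-0.08,"wx":0,"wy":0,"wz":0,"grip":1},{"x":0,"y":0,"z":-0.08,"wx":0,"wy":0,"wz":0,"grip":1},{"x":0,"y":0,"z":-0.08,"wx":0,"wy":0,"wz":0,"grip":1},{"x":0,"y":0,"z":-0.04,"wx":0,"wy":0,"wz":0,"grip":1},{"x":0,"y":0,"z":-0.03,"wx":0,"wy":0,"wz":0,"grip":1},{"x":0,"y":0,"z":-0.03,"wx":0,"wy":0,"wz":0,"grip":1},{"x":0,"y":0,"z":0,"wx":0,"wy":0,"wz":0,"grip":1},{"x":0,"y":0,"z":0,"wx":0,"wy":0,"wz":0,"grip":1}]'; python3 st.py
```

```text
t: 15.7
eef_pos: [0.4553, 0.2999, 0.1731]
orientation: [0.537, 0.843, 0.0, 0.0]
force: [0.4, -0.6, -0.7]
gripper_width: 0.182
gripper_force: 58.9
t 15.7 p [0.4553 0.2999 0.1731] tilt [ 2.e-04  2.e-04 -1.e+00] yaw 114.99 fix [-0.0001  0.0002  0.    ] F [ 0.4 -0.6 -0.7] w 0.182 58.90797436237335 j [0.58 0.06 0.04 1.55 0.   1.72]
```

```bash
python3 -m pendant '[{"x":0,"y":-0.002,"z":-0.04,"wx":0,"wy":0,"wz":0,"grip":1},{"x":0,"y":0,"z":-0.04,"wx":0,"wy":0,"wz":0,"grip":1},{"x":0,"y":0,"z":-0.04,"wx":0,"wy":0,"wz":0,"grip":1},{"x":0,"y":0,"z":-0.02,"wx":0,"wy":0,"wz":0,"grip":1},{"x":0,"y":0,"z":-0.02,"wx":0,"wy":0,"wz":0,"grip":1},{"x":0,"y":0,"z":0,"wx":0,"wy":0,"wz":0,"grip":1},{"x":0,"y":0,"z":0,"wx":0,"wy":0,"wz":0,"grip":1}]'; python3 st.py
```

```text
t: 16.28
eef_pos: [0.4551, 0.2995, 0.1323]
orientation: [0.537, 0.843, -0.0, -0.0]
force: [0.1, 1.0, 0.2]
gripper_width: 0.181
gripper_force: 58.9
t 16.2833 p [0.4551 0.2995 0.1323] tilt [-3.e-04 -1.e-04 -1.e+00] yaw 115.01 fix [ 0.0001 -0.0002  0.    ] F [0.1 1.  0.2] w 0.181 58.86762320995331 j [ 0.58  0.06 -0.04  1.47  0.    1.72]
```

```bash
python3 -m pendant '[{"x":0,"y":0,"z":0,"wx":0,"wy":0,"wz":0,"grip":0},{"x":0,"y":0,"z":0,"wx":0,"wy":0,"wz":0,"grip":0},{"x":0,"y":0,"z":0,"wx":0,"wy":0,"wz":0,"grip":0},{"x":0,"y":0,"z":0,"wx":0,"wy":0,"wz":0,"grip":0},{"x":0,"y":0,"z":0,"wx":0,"wy":0,"wz":0,"grip":0},{"x":0,"y":0,"z":0,"wx":0,"wy":0,"wz":0,"grip":0},{"x":0,"y":0,"z":0,"wx":0,"wy":0,"wz":0,"grip":0},{"x":0,"y":0,"z":0,"wx":0,"wy":0,"wz":0,"grip":0}]'; python3 st.py
```

```text
t: 16.95
eef_pos: [0.4551, 0.2995, 0.1326]
orientation: [0.537, 0.843, -0.0, -0.0]
force: [0.1, -0.1, 0.1]
gripper_width: 0.997
gripper_force: 0.0
t 16.95 p [0.4551 0.2995 0.1326] tilt [-2.e-04 -1.e-04 -1.e+00] yaw 115.01 fix [ 0.0001 -0.0001  0.    ] F [ 0.1 -0.1  0.1] w 0.997 0.0 j [ 0.58  0.06 -0.04  1.47  0.    1.72]
```

```bash
python3 -m pendant '[{"x":0,"y":0,"z":0.06,"wx":0,"wy":0,"wz":0,"grip":0},{"x":0,"y":0,"z":0.1,"wx":0,"wy":0,"wz":0,"grip":0},{"x":0,"y":0,"z":0.1,"wx":0,"wy":0,"wz":0,"grip":0},{"x":0,"y":0,"z":0.1,"wx":0,"wy":0,"wz":0,"grip":0},{"x":0,"y":0,"z":0.06,"wx":0,"wy":0,"wz":0,"grip":0},{"x":0,"y":0,"z":0,"wx":0,"wy":0,"wz":0,"grip":0},{"x":0,"y":0,"z":0,"wx":0,"wy":0,"wz":0,"grip":0}]'; python3 st.py
```

```text
t: 17.53
eef_pos: [0.4555, 0.2997, 0.238]
orientation: [0.537, 0.843, 0.001, 0.0]
force: [-0.2, 0.6, -0.4]
gripper_width: 0.999
gripper_force: 0.0
t 17.5333 p [0.4555 0.2997 0.238 ] tilt [ 9.e-04  7.e-04 -1.e+00] yaw 115.0 fix [-0.0004  0.0006  0.    ] F [-0.2  0.6 -0.4] w 0.999 0.0 j [0.58 0.08 0.18 1.67 0.   1.72]
```

```bash
python3 -m pendant '[{"x":0.039,"y":-0.1233,"z":0,"wx":0,"wy":0,"wz":0,"grip":0.3},{"x":0.039,"y":-0.1233,"z":0,"wx":0,"wy":0,"wz":0.0743,"grip":0.3},{"x":0.039,"y":-0.1233,"z":0,"wx":0,"wy":0,"wz":0.0743,"grip":0.3},{"x":0.039,"y":-0.1233,"z":0,"wx":0,"wy":0,"wz":0.0743,"grip":0.3},{"x":0.039,"y":-0.1233,"z":0,"wx":0,"wy":0,"wz":0.0743,"grip":0.3},{"x":0.039,"y":-0.1233,"z":0,"wx":0,"wy":0,"wz":0.0743,"grip":0.3},{"x":0.039,"y":-0.1233,"z":0,"wx":0,"wy":0,"wz":0.0743,"grip":0.3},{"x":0.039,"y":-0.1233,"z":0,"wx":0,"wy":0,"wz":0.0743,"grip":0.3},{"x":0.039,"y":-0.1233,"z":0,"wx":0,"wy":0,"wz":0.0743,"grip":0.3},{"x":0.039,"y":-0.1233,"z":0,"wx":0,"wy":0,"wz":0,"grip":0.3}]'
python3 -m pendant '[{"x":0,"y":0,"z":0,"wx":0,"wy":0,"wz":0,"grip":0.3},{"x":0,"y":0,"z":0,"wx":0,"wy":0,"wz":0,"grip":0.3},{"x":0,"y":0,"z":0,"wx":0,"wy":0,"wz":0,"grip":0.3},{"x":0,"y":0,"z":0,"wx":0,"wy":0,"wz":0,"grip":0.3}]'; python3 st.py
python3 - <<'E'
from h import *
c=cam("scene"); W=c["W"];x,y,z=W[...,0],W[...,1],W[...,2]
m=(np.hypot(x-.457,y-.299)<.03)&(z>.125)&(z<.2); p=W[m]; print("rod",len(p),p.mean(0).round(4),p.max(0).round(4))
save("s2",c["pixels"][115:275,200:460],3)
E
```

```text
t: 18.37
eef_pos: [0.5524, -0.0103, 0.2359]
orientation: [0.096, 0.995, -0.0, -0.001]
force: [0.8, 0.0, -0.3]
gripper_width: 0.696
gripper_force: 0.0
t: 18.7
eef_pos: [0.5523, -0.008, 0.2369]
orientation: [0.1, 0.995, -0.0, -0.001]
force: [0.8, 0.5, -0.4]
gripper_width: 0.7
gripper_force: 0.0
t 18.7 p [ 0.5523 -0.008   0.2369] tilt [-1.1e-03 -1.0e-04 -1.0e+00] yaw 168.54 fix [ 0.0001 -0.0007  0.    ] F [ 0.8  0.5 -0.4] w 0.7 0.0 j [-0.01  0.1   0.2   1.67 -0.    0.19]
rod 134 [0.46   0.2995 0.1533] [0.4673 0.3096 0.1767]
```

View pics/s2.png

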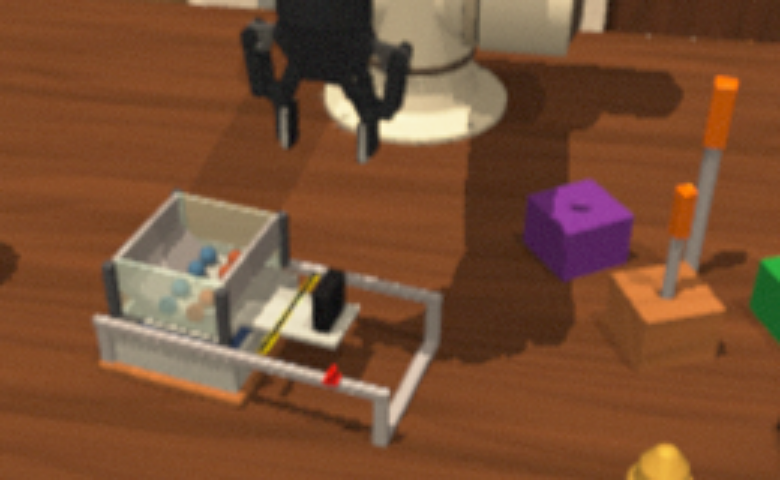

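The rod stands in its block again with the fingers clear, the beads are still in the hopper with the gate shut, and the hand is above the black grip.

```bash
python3 -m pendant '[{"x":0.001,"y":-0.002,"z":-0.1,"wx":0,"wy":0,"wz":0,"grip":0.3},{"x":0,"y":0,"z":-0.12,"wx":0,"wy":0,"wz":0,"grip":0.3},{"x":0,"y":0,"z":-0.12,"wx":0,"wy":0,"wz":0,"grip":0.3},{"x":0,"y":0,"z":-0.1,"wx":0,"wy":0,"wz":0,"grip":0.3},{"x":0,"y":0,"z":-0.08,"wx":0,"wy":0,"wz":0,"grip":0.3},{"x":0,"y":0,"z":-0.07,"wx":0,"wy":0,"wz":0,"grip":0.3},{"x":0,"y":0,"z":-0.05,"wx":0,"wy":0,"wz":0,"grip":0.3},{"x":0,"y":0,"z":-0.022,"wx":0,"wy":0,"wz":0,"grip":0.3},{"x":0,"y":0,"z":0,"wx":0,"wy":0,"wz":0,"grip":0.3},{"x":0,"y":0,"z":0,"wx":0,"wy":0,"wz":0,"grip":0.3}]'; python3 st.py
```

```text
t: 19.58
eef_pos: [0.5532, -0.0089, 0.0728]
orientation: [0.1, 0.995, -0.0, 0.0]
force: [-0.9, 0.4, 0.5]
gripper_width: 0.7
gripper_force: 0.0
t 19.5833 p [ 0.5532 -0.0089  0.0728] tilt [ 7.e-04 -3.e-04 -1.e+00] yaw 168.53 fix [0.0002 0.0005 0.    ] F [-0.9  0.4  0.5] w 0.7 0.0 j [-0.02  0.09 -0.12  1.35 -0.    0.18]
```

```bash
python3 -m pendant '[{"x":0,"y":0,"z":0,"wx":0,"wy":0,"wz":0,"grip":1},{"x":0,"y":0,"z":0,"wx":0,"wy":0,"wz":0,"grip":1},{"x":0,"y":0,"z":0,"wx":0,"wy":0,"wz":0,"grip":1},{"x":0,"y":0,"z":0,"wx":0,"wy":0,"wz":0,"grip":1},{"x":0,"y":0,"z":0,"wx":0,"wy":0,"wz":0,"grip":1},{"x":0,"y":0,"z":0,"wx":0,"wy":0,"wz":0,"grip":1},{"x":0,"y":0,"z":0,"wx":0,"wy":0,"wz":0,"grip":1},{"x":0,"y":0,"z":0,"wx":0,"wy":0,"wz":0,"grip":1},{"x":0,"y":0,"z":0,"wx":0,"wy":0,"wz":0,"grip":1},{"x":0,"y":0,"z":0,"wx":0,"wy":0,"wz":0,"grip":1}]'; python3 st.py
```

```text
t: 20.42
eef_pos: [0.5532, -0.0098, 0.0729]
orientation: [0.1, 0.995, -0.001, 0.001]
force: [-1.7, -3.2, 5.3]
gripper_width: 0.206
gripper_force: 58.9
t 20.4167 p [ 0.5532 -0.0098  0.0729] tilt [ 0.0012 -0.0011 -1.    ] yaw 168.46 fix [0.0007 0.0007 0.    ] F [-1.7 -3.2  5.3] w 0.206 58.92585754394531 j [-0.02  0.09 -0.12  1.35 -0.    0.18]
```

```bash
python3 -m pendant '[{"x":0.0052,"y":0.0255,"z":0,"wx":0,"wy":0,"wz":0,"grip":1},{"x":0.0052,"y":0.0255,"z":0,"wx":0,"wy":0,"wz":0,"grip":1},{"x":0.0052,"y":0.0255,"z":0,"wx":0,"wy":0,"wz":0,"grip":1},{"x":0.0052,"y":0.0255,"z":0,"wx":0,"wy":0,"wz":0,"grip":1},{"x":0.0052,"y":0.0255,"z":0,"wx":0,"wy":0,"wz":0,"grip":1},{"x":0.0052,"y":0.0255,"z":0,"wx":0,"wy":0,"wz":0,"grip":1},{"x":0.0052,"y":0.0255,"z":0,"wx":0,"wy":0,"wz":0,"grip":1},{"x":0.0052,"y":0.0255,"z":0,"wx":0,"wy":0,"wz":0,"grip":1},{"x":0.0052,"y":0.0255,"z":0,"wx":0,"wy":0,"wz":0,"grip":1},{"x":0.0052,"y":0.0255,"z":0,"wx":0,"wy":0,"wz":0,"grip":1}]'
python3 -m pendant '[{"x":0.0052,"y":0.0255,"z":0,"wx":0,"wy":0,"wz":0,"grip":1},{"x":0,"y":0,"z":0,"wx":0,"wy":0,"wz":0,"grip":1},{"x":0,"y":0,"z":0,"wx":0,"wy":0,"wz":0,"grip":1},{"x":0,"y":0,"z":0,"wx":0,"wy":0,"wz":0,"grip":1}]'; python3 st.py
python3 - <<'E'
from h import *
yh=np.array([.199,.980]); O=np.array([.5265,-.136])
for n in("scene","top"):
    c=cam(n); W=c["W"]; hsv=cv2.cvtColor(c["pixels"],cv2.COLOR_RGB2HSV); H,S,V=[hsv[...,i].astype(int) for i in range(3)]
    x,y,z=W[...,0],W[...,1],W[...,2]
    yy=(x-O[0])*yh[0]+(y-O[1])*yh[1]; xx=(x-O[0])*.98-(y-O[1])*.199
    for nm,g in(("mark",((H<5)|(H>174))&(S>170)&(abs(xx-.076)<.02)&(abs(yy-.163)<.03)),("strip",(H>=23)&(H<38)&(S>110)&(z>.05)&(z<.07)&(abs(xx)<.08)&(yy>.06)&(yy<.21)),("grip",(V<60)&(z>.08)&(z<.11)&(abs(xx)<.03)&(yy>.12)&(yy<.25))):
        vv,uu=np.nonzero(g); print(n,nm,g.sum(),"xh %.4f yh %.4f"%(xx[g].mean(),yy[g].mean()) if g.any() else "", uu.min() if g.any() else 0)
    a=c["pixels"]; 
    save("p_"+n,a[170:270,210:350] if n=="scene" else a[155:255,290:430],5)
E
```

```text
t: 21.25
eef_pos: [0.5663, 0.0533, 0.0729]
orientation: [0.101, 0.995, -0.001, 0.001]
force: [-1.1, -10.0, 5.6]
gripper_width: 0.203
gripper_force: 59.0
t: 21.58
eef_pos: [0.5676, 0.0596, 0.0729]
orientation: [0.101, 0.995, -0.001, 0.001]
force: [-0.1, -10.2, 5.5]
gripper_width: 0.199
gripper_force: 59.0
t 21.5833 p [0.5676 0.0596 0.0729] tilt [ 0.0013 -0.0027 -1.    ] yaw 168.43 fix [0.0017 0.0008 0.    ] F [ -0.1 -10.2   5.5] w 0.199 59.00534749031067 j [ 0.11  0.13 -0.08  1.36 -0.    0.31]
scene mark 22 xh 0.0786 yh 0.1639 308
scene strip 33 xh 0.0291 yh 0.1617 313
scene grip 135 xh 0.0119 yh 0.2030 326
top mark 0  0
top strip 0  0
top grip 0  0
```

View pics/p_scene.png

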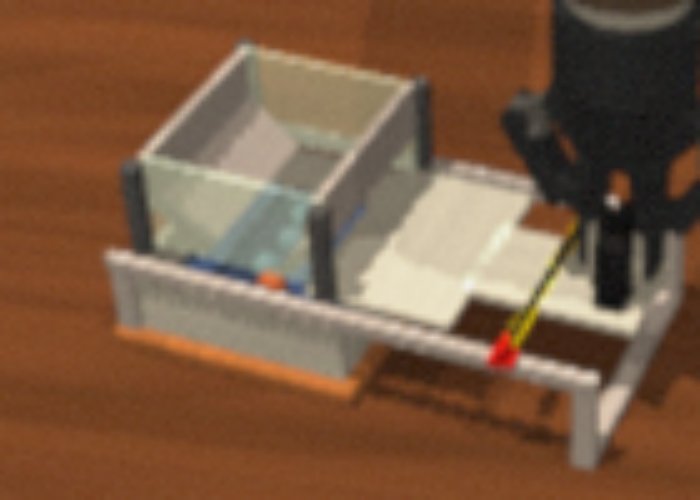

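The gate is near the mark: the pointer line runs almost into the red fin at (504,350) and the hopper looks empty. A wrist view should give a finer relative measurement.

```bash
cat > wm.py <<'E'
from h import *
from scipy.spatial.transform import Rotation as R
import sys
s=arm.observe(); c=cam("wrist"); save(sys.argv[1],c["pixels"],1)
K=np.array(c["camera_matrix"]);T=np.array(c["tool_from_camera"])
M=R.from_quat(s["orientation"]).as_matrix()
v,u=np.mgrid[:400,:640]; d=np.stack([(u-K[0,2])/K[0,0],(v-K[1,2])/K[1,1],np.ones_like(u)],-1)@T[:3,:3].T@M.T
o=M@T[:3,3]+s["eef_pos"]
D=c["range_z"]; W=o+d*D[...,None]
hsv=cv2.cvtColor(c["pixels"],cv2.COLOR_RGB2HSV); H,S,V=[hsv[...,i].astype(int) for i in range(3)]
def hop(P): q=P-np.array([.5265,-.136,0]); return q[...,0]*.98-q[...,1]*.199,q[...,0]*.199+q[...,1]*.98
z=W[...,2]; xx,yy=hop(W)
reg=(yy>.1)&(yy<.23)&(abs(xx)<.1)&(z>.05)&(z<.085)
red=((H<5)|(H>174))&(S>170)&reg
print("red",red.sum(),"W xh,yh,z",[a[red].mean().round(4) for a in(xx,yy,z)],"yh range",np.percentile(yy[red],[2,98]).round(4), "fin top yh",yy[red&(z>.07)].mean().round(4),np.percentile(yy[red&(z>.07)],[2,98]).round(4))
X0,Y0=hop(o+d*((.063-o[2])/d[...,2])[...,None])
yel=(H>=22)&(H<40)&(S>110)&(V>90)&reg&(z<.07)
print("yellow",yel.sum(),"xh",np.percentile(X0[yel],[1,99]).round(4))
# black line between yellow edges, binned by xh
for a in np.arange(-.06,.07,.01):
    m=yel&(X0>=a)&(X0<a+.01)
    if m.sum()<10: continue
    lo,hi=np.percentile(Y0[m],[2,98]); b=(X0>=a)&(X0<a+.01)&(Y0>lo)&(Y0<hi)&(V<90)
    print("xh %.2f yellow %.4f..%.4f"%(a,lo,hi),"line %d %.4f"%(b.sum(),Y0[b].mean()) if b.any() else "")
E
python3 wm.py w3
```

```text
wm.py:15: RuntimeWarning: Mean of empty slice.
  print("red",red.sum(),"W xh,yh,z",[a[red].mean().round(4) for a in(xx,yy,z)],"yh range",np.percentile(yy[red],[2,98]).round(4), "fin top yh",yy[red&(z>.07)].mean().round(4),np.percentile(yy[red&(z>.07)],[2,98]).round(4))
  ret = ret.dtype.type(ret / rcount)
Traceback (most recent call last):
  File "wm.py", line 15, in <module>
    print("red",red.sum(),"W xh,yh,z",[a[red].mean().round(4) for a in(xx,yy,z)],"yh range",np.percentile(yy[red],[2,98]).round(4), "fin top yh",yy[red&(z>.07)].mean().round(4),np.percentile(yy[red&(z>.07)],[2,98]).round(4))
                                                                                            ~~~~~~~~~~~~~^^^^^^^^^^^^^^^^
IndexError: index -1 is out of bounds for axis 0 with size 0
```

View pics/w3.png

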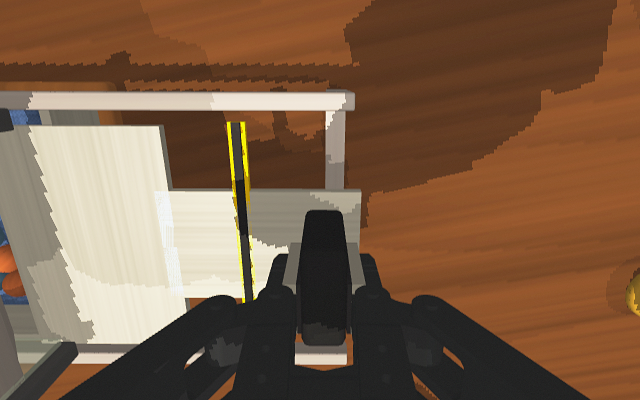

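This camera looks toward the other rail, so the mark isn't in view. The line is visible at (240,200), though. The earlier wrist picture w2 shows both the mark and the shut line, so I'll measure the needed travel from it.

```bash
python3 - <<'E'
from h import *
from scipy.spatial.transform import Rotation as R
c=arm.read_camera("wrist"); K=np.array(c["camera_matrix"]);T=np.array(c["tool_from_camera"]); s=arm.observe()
def load(f): return cv2.imread(f)[...,::-1].copy()
def run(name,im,pos,M,O):
    o=M@T[:3,3]+pos
    v,u=np.mgrid[:400,:640]; d=np.stack([(u-K[0,2])/K[0,0],(v-K[1,2])/K[1,1],np.ones_like(u)],-1)@T[:3,:3].T@M.T
    hsv=cv2.cvtColor(im,cv2.COLOR_RGB2HSV); H,S,V=[hsv[...,i].astype(int) for i in range(3)]
    def hop(z): P=o+d*((z-o[2])/d[...,2])[...,None]; q=P[...,:2]-O; return q[...,0]*yh[1]-q[...,1]*yh[0],q[...,0]*yh[0]+q[...,1]*yh[1]
    X,Y=hop(.062)
    red=((H<5)|(H>174))&(S>200)&(X>.05)&(X<.12)&(Y>.12)&(Y<.2)
    for z in(.062,.068,.074):
        x,y=hop(z)
        if red.any(): print(name,"red n",red.sum(),"z",z,"xh %.4f yh %.4f..%.4f mean %.4f"%(x[red].mean(),y[red].min(),y[red].max(),y[red].mean()))
    yel=(H>=22)&(H<40)&(S>150)&(V>90)&(abs(X)<.075)&(Y>.06)&(Y<.2)
    for a in np.arange(-.07,.07,.01):
        m=yel&(X>=a)&(X<a+.01)
        if m.sum()<6: continue
        lo,hi=np.percentile(Y[m],[2,98]); print(name,"xh %.2f yel %.4f..%.4f mid %.4f"%(a,lo,hi,(lo+hi)/2))
O=np.array([.5264,-.1388]); a=np.radians(78.3); yh=np.array([np.cos(a),np.sin(a)])
zt=np.array([-.0021,.0006,-1]);zt/=np.linalg.norm(zt); xt=np.array([np.cos(np.radians(114.97)),np.sin(np.radians(114.97)),0]); xt-=zt*(xt@zt); xt/=np.linalg.norm(xt)
run("w2",load("pics/w2.png"),np.array([.5248,-.1327,.275]),np.stack([xt,np.cross(zt,xt),zt],1),O)
run("w3",load("pics/w3.png"),s["eef_pos"],R.from_quat(s["orientation"]).as_matrix(),O)
# bead count
for n in("top",):
    W=cam(n)["W"]; 
E
python3 st.py
```

```text
w2 red n 206 z 0.062 xh 0.0765 yh 0.1578..0.1720 mean 0.1652
w2 red n 206 z 0.068 xh 0.0744 yh 0.1563..0.1703 mean 0.1636
w2 red n 206 z 0.074 xh 0.0722 yh 0.1548..0.1686 mean 0.1620
w2 xh -0.07 yel 0.0861..0.0945 mid 0.0903
w2 xh -0.06 yel 0.0862..0.0946 mid 0.0904
w2 xh -0.05 yel 0.0861..0.0944 mid 0.0902
w2 xh -0.04 yel 0.0862..0.0945 mid 0.0904
w2 xh -0.03 yel 0.0866..0.0940 mid 0.0903
w2 xh -0.02 yel 0.0868..0.0939 mid 0.0904
w2 xh -0.01 yel 0.0873..0.0939 mid 0.0906
w2 xh 0.00 yel 0.0867..0.0938 mid 0.0903
w2 xh 0.01 yel 0.0866..0.0934 mid 0.0900
w2 xh 0.02 yel 0.0865..0.0934 mid 0.0899
w2 xh 0.03 yel 0.0859..0.0947 mid 0.0903
w2 xh 0.04 yel 0.0859..0.0947 mid 0.0903
w2 xh 0.05 yel 0.0860..0.0947 mid 0.0903
w2 xh 0.06 yel 0.0860..0.0942 mid 0.0901
w3 xh -0.07 yel 0.1575..0.1658 mid 0.1616
w3 xh -0.06 yel 0.1573..0.1659 mid 0.1616
w3 xh -0.05 yel 0.1573..0.1658 mid 0.1616
w3 xh -0.04 yel 0.1573..0.1659 mid 0.1616
w3 xh -0.03 yel 0.1575..0.1653 mid 0.1614
w3 xh -0.02 yel 0.1575..0.1584 mid 0.1580
w3 xh -0.01 yel 0.1575..0.1650 mid 0.1612
w3 xh 0.00 yel 0.1575..0.1638 mid 0.1606
w3 xh 0.01 yel 0.1580..0.1648 mid 0.1614
w3 xh 0.02 yel 0.1582..0.1641 mid 0.1611
w3 xh 0.03 yel 0.1573..0.1648 mid 0.1610
t 21.8333 p [0.5675 0.0594 0.0729] tilt [ 0.0012 -0.0027 -1.    ] yaw 168.42 fix [0.0017 0.0007 0.    ] F [-0.6 -9.6  5.2] w 0.201 58.9864057302475 j [ 0.11  0.13 -0.08  1.36 -0.    0.31]
```

Three views agree: the mark sits at y about 0.1636 and the shut line at 0.0903, so the travel needed is about 73.4 mm. It's at about 70.8 mm now, so I'll add 2.6 mm and check.

```bash
python3 -m pendant '[{"x":0.002,"y":0.0104,"z":0,"wx":0,"wy":0,"wz":0,"grip":1},{"x":0,"y":0,"z":0,"wx":0,"wy":0,"wz":0,"grip":1},{"x":0,"y":0,"z":0,"wx":0,"wy":0,"wz":0,"grip":1},{"x":0,"y":0,"z":0,"wx":0,"wy":0,"wz":0,"grip":1},{"x":0,"y":0,"z":0,"wx":0,"wy":0,"wz":0,"grip":1},{"x":0,"y":0,"z":0,"wx":0,"wy":0,"wz":0,"grip":1}]'; python3 st.py
python3 - <<'E'
from h import *
a=np.array(cam("scene")["pixels"]); b=np.array(cam("top")["pixels"])
t=cv2.resize(a[170:270,215:345],(520,400)); u=cv2.resize(b[165:235,330:410],(280,245))
im=np.zeros((400,800,3),np.uint8); im[:,:520]=t; im[:245,520:]=u; save("fin",im,1)
E
```

```text
t: 22.33
eef_pos: [0.5681, 0.0619, 0.073]
orientation: [0.101, 0.995, -0.001, 0.001]
force: [-0.7, -9.4, 6.2]
gripper_width: 0.201
gripper_force: 59.0
t 22.3333 p [0.5681 0.0619 0.073 ] tilt [ 0.0013 -0.0028 -1.    ] yaw 168.41 fix [0.0018 0.0008 0.    ] F [-0.7 -9.4  6.2] w 0.201 59.02897775173187 j [ 0.11  0.13 -0.08  1.36 -0.    0.31]
```

View pics/fin.png

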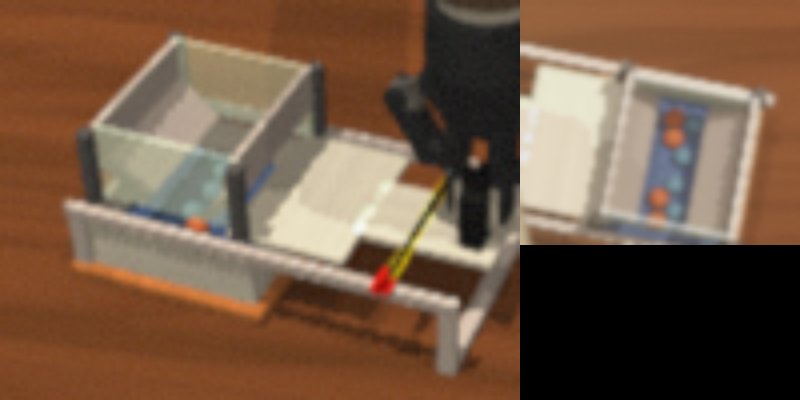

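The last picture shows the pointer line running into the red fin at about (382,280). In the top inset the beads lie on the blue tray, seen through the open slot. I'll check their heights, then hand in.

```bash
python3 - <<'E'
from h import *
W=cam("top")["W"]; q=W[...,:2]-np.array([.5265,-.1365]); X=q[...,0]*.98-q[...,1]*.199; Y=q[...,0]*.199+q[...,1]*.98
m=(abs(X)<.05)&(abs(Y)<.019); z=W[...,2][m]
print(np.nanpercentile(z,[0,25,50,75,95,100]).round(3))
if np.nanpercentile(z,97)<.055: print(arm.job_done())
E
```

```text
[0.012 0.021 0.027 0.034 0.038 0.045]
the job is handed in; nothing more can be done
None
```

The job is handed in: I stirred the beads with two full back-and-forth passes and the gate shut, then stood the rod back in its block and let go of it. The hopper's slot is empty with the beads on the tray below, and the arm is still holding the gate about 73 mm out with its pointer at the red mark.

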